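# Gauge two camera-port sleeves and sort them

## Robot

A 6-joint arm with a two-finger parallel gripper is mounted at the origin on the work surface. World frame = base frame: x ahead of the robot, y to its left, z up, the work surface at z = 0. Lengths are in m, angles in rad, forces in N, time in s.
With the tool pointing down it reaches from about 0.35 to 0.925 m from the base axis. Payload 6.4 kg.
Tool frame: the origin (TCP) lies at the very end of the fingers, on their centre line; the grasp point (between the pads) lies 19 mm behind it; z points along the fingers, y is the line along which they close (so a half turn about z gives the same grasp; the last joint's range is limited). The gripper opens to 94 mm and grips with 3 to 60 N. Pads are 16 mm wide; open, the fingers measure 119 mm over their backs; the gripper's body (75 mm by 177 mm) begins 78 mm behind the grasp point.
Start: joints at [0.936, 0.245, 1.558, -0, 1.339, -0.174], TCP at [0.289, 0.582, 0.205] pointing down, gripper open.
Joint ranges: [-3.13, 3.13], [-1.02, 2.26], [0.13, 2.54], [-0.95, 4.09], [0.21, 2.88], [-2.74, 2.74]. Speed limits (rad/s): [2.57, 2.57, 3.14, 3.14, 3.14, 3.14].

## Interface

Orientations are given as a unit quaternion [x, y, z, w].
In Python, from rig import env gives the robot as it stands. The module is installed in compiled form; this text tells all that it offers. Calls block until the motion is done:
- env.movep(position, orientation): joint-space move of the TCP to a pose.
- env.movel(position, rotation=None, vel=0.15): straight line of the TCP; rotation=None keeps the orientation; vel is the mean speed in m/s.
- env.set_joints(angles): joint-space move.
- env.move_gripper(opening, strength=None): finger opening in m; strength is the grip in N (None keeps the last); returns when the fingers have stopped.
- env.hold(seconds).
- env.ik(position, orientation): joint angles nearest the present ones, or None.
- env.sense(): the state.
- env.capture(name): name is "scene" or "top" or "wrist"; returns a dict with "pixels" (384x512x3 uint8, red, green, blue), "fx", "fy", "cx", "cy" (pixels), "distortion" ([k1, k2, p1, p2, k3] as OpenCV has them; the pictures are not rectified), "cam_to_world" (4x4, takes a point from camera to world coordinates). Camera axes: x right, y up, looking along -z (the intrinsics and any distortion apply to the point x, -y, -z); pixel columns grow to the right and rows downward; lengths in m; the calibration is good to about 2 mm. A picture is of the moment at which its call begins. There is no depth.
A pose or a line that the arm cannot do raises env.MotionError and nothing moves.
- env.close_job(): hands the job in; it is judged then, once.
The state is a dict: "clock": time; "joints": joint angles; "dq": joint speeds; "joint_efforts": joint torques, N m; "tool_pos": TCP position; "tool_rot": TCP orientation; "wrist_force": force on the tool from outside, world axes, zero at the start; "torque": the same for the moment, N m; "grip_width": finger opening in m; "grip_force": force on a finger pad.
Only numpy, scipy, OpenCV 4.12 (cv2) and the standard library are available. Lean on these libraries where they do the work, as an engineer would, in place of code of your own. Each camera call takes 0.05 s, during which the arm holds its last target. There are 200 camera calls.

## Task

Try the two aluminium sleeves on the plug gauge one after the other: lower each, upright, onto the plug until it stops, without forcing it, and sort it by the result before you try the other. A sleeve that slides fully home to the gauge's foot goes upright into the empty cell of the divided crate; one that stops on the shoulder below the thin nose goes upright flat on the floor of the reject tray, beside the ring. Set the sleeves down rather than drop them, and leave everything else where it stands.

Things in the scene. Friction and masses are not known exactly. Their poses are not given: they have to be found in the camera images.
- sleeve_a: plain aluminium tube, 56 mm outside, 90 mm tall, upright, open right through. Origin: centre of the underside, z up. A clamp screw (12 mm head) sticks out along its own +x, 62 mm up, to 42 mm from the axis. 0.15 to 0.31 kg. One sleeve has a 46 mm bore (passes the gauge), the other 37 mm (does not): the gauge tells which
- sleeve_b: plain aluminium tube, 56 mm outside, 90 mm tall, upright, open right through. Origin: centre of the underside, z up. A clamp screw (12 mm head) sticks out along its own +x, 62 mm up, to 42 mm from the axis. 0.15 to 0.31 kg. One sleeve has a 46 mm bore (passes the gauge), the other 37 mm (does not): the gauge tells which (second sleeve)
- gauge: fixed steel plug gauge: square foot 110 x 110 x 15 mm (origin: centre of its underside) carrying an upright round plug 42 mm in diameter from 15 to 75 mm height, topped by a thinner nose 32 mm in diameter up to 103 mm (its tip tapered)
- gauge_seat (a point): point on the plug's axis at the top of the foot (15 mm up): underside of a sleeve that passes and is fully home; z up
- gauge_shoulder (a point): point on the plug's axis at the shoulder under the nose (75 mm up): a sleeve too small in the bore goes over the nose and comes to rest with its underside here; z up
- crate: fixed grey plastic crate, 156 x 156 mm, 45 mm high, 6 mm walls and floor, divided by a cross into four cells 69 mm square. Origin: centre of the underside. It may be turned any way and stand on the left or the right
- crate_free (a point): centre of the floor of the crate's one empty cell (37.5 mm from the crate's centre along both its axes, 6 mm up); axes are the crate's, the two walls to the neighbouring jars lie towards its -x and -y
- tray: fixed low steel reject tray, 190 (own x) x 120 (own y) mm, 30 mm high, 5 mm walls and floor. Origin: centre of the underside. The rejected flange ring stands at its +x end, the -x end is free. On the other side of the table from the crate
- flange: dark steel ring, 68 mm outside diameter, 30 mm high, lying in the +x end of the tray; origin at the centre of its underside. Bystander
- jar1: glass jar, 50 mm diameter, 85 mm tall, upright in a crate cell; origin at the centre of its underside. Bystander
- jar2: glass jar, 50 mm diameter, 85 mm tall, upright in a crate cell; origin at the centre of its underside. Bystander
- jar3: white plastic jar, 50 mm diameter, 85 mm tall, upright in a crate cell; origin at the centre of its underside. Bystander
- objective: brass microscope objective standing between the sleeves, 32 mm diameter, 75 mm tall; origin at the centre of its underside. Bystander
- amber: amber glass bottle, 48 mm diameter, 95 mm tall; origin at the centre of its underside. Bystander
- washbottle: white plastic bottle beyond the gauge, 60 mm diameter, 110 mm tall; origin at the centre of its underside. Bystander
- samplebox: closed white sample box, 70 (own x) x 50 x 23 mm; origin at the centre of its underside. Bystander
- screwdriver: screwdriver, 170 mm long, lying along its own x. Bystander
- tweezers: steel tweezers, about 150 mm long, 8 mm high, lying along their own x. Bystander

How it is judged:
By the outcome, as a careful person would: the job done as asked, in the order asked, and still so for the second after the job is handed in, with the robot touching nothing.
It also fails if it takes over 72 s, if anything falls off the work surface, if the arm or the gripper's body presses on something with over 40 N, if the wrist force passes 120 N, or if a joint passes its speed limit or range.

## Working session

There is one attempt and no reset: what is moved stays moved. The work goes in short steps, each a Python script; the robot and the scene stay as the last script left them, time stands still between calls to the robot, and variables do not carry over. Pictures are saved under pics/ and viewed, at most 10 in all, crops included, and the job is handed in when it is done.

```bash
mkdir -p pics
python3 - <<'E'
from rig import env
import cv2, numpy as np, pickle
d={}
for n in("scene","top","wrist"):
    c=env.capture(n); d[n]=c; cv2.imwrite(f"pics/{n}0.png",c["pixels"][:,:,::-1])
    print(n,c["fx"],c["cx"],c["cy"],c["distortion"],np.round(c["cam_to_world"],3).tolist())
pickle.dump(d,open("c0.pkl","wb"))
im=cv2.resize(d["top"]["pixels"][:,:,::-1],(800,600),interpolation=cv2.INTER_CUBIC); cv2.imwrite("pics/top0x.png",im)
s=env.sense(); print(s["clock"],s["tool_pos"],s["tool_rot"],s["wrist_force"])
E
```

```text
scene 487.6285080102862 247.79832644303775 193.80431223865605 [0.02200862 0.         0.         0.         0.        ] [[-0.113, -0.734, 0.67, 1.434], [0.993, -0.075, 0.086, 0.112], [-0.012, 0.675, 0.737, 0.999], [0.0, 0.0, 0.0, 1.0]]
top 468.8664339229226 254.12503161432141 190.8035116942588 [-0.05211458  0.          0.          0.          0.        ] [[-0.025, 0.994, -0.106, 0.449], [-1.0, -0.025, 0.002, 0.017], [-0.001, 0.106, 0.994, 1.516], [0.0, 0.0, 0.0, 1.0]]
wrist 340.62736872060367 251.27483707119876 185.85538388094056 [-0.03902412  0.          0.          0.          0.        ] [[0.444, -0.859, -0.256, 0.214], [0.896, 0.425, 0.13, 0.618], [-0.003, -0.287, 0.958, 0.382], [0.0, 0.0, 0.0, 1.0]]
0.15 [0.28874719 0.58182856 0.20460062] [ 2.28363191e-01  9.73575726e-01 -6.88364562e-04 -2.90290988e-04] [ 0.26116003 -0.62742089 -0.7141203 ]
```

View pics/top0x.png

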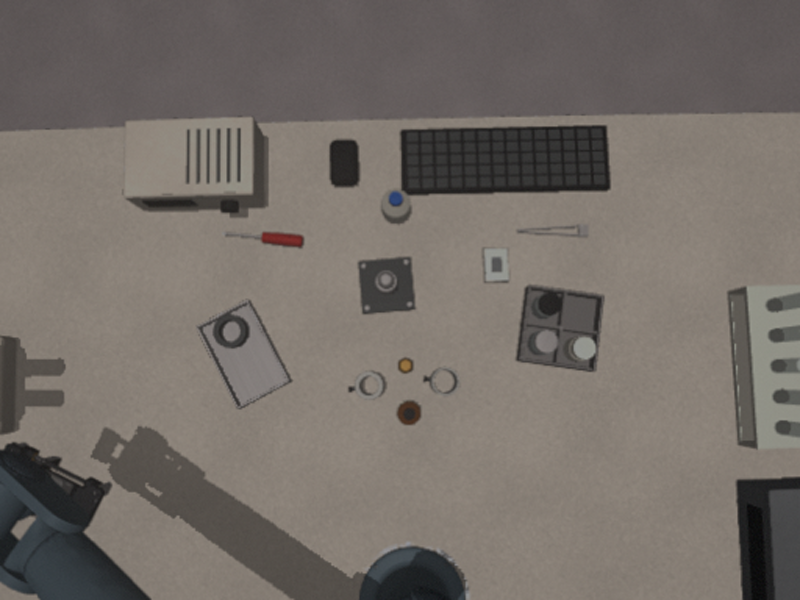

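View pics/scene0.png

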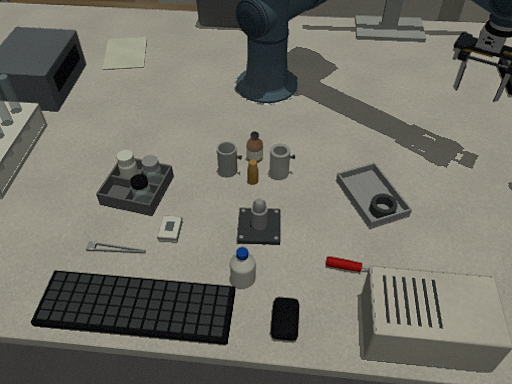

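Top view (800-wide picture): sleeves at (370,384) and (443,380), both with their screws pointing left (+y). The gauge is at (386,283), the crate at (560,328) with its empty cell at upper right (581,312), and the tray at (244,353) with the ring at its upper end (231,330). The objective is at (405,365) and the amber bottle at (409,412).

```bash
cat > h.py <<'E'
import numpy as np, cv2
from scipy.spatial.transform import Rotation as R
def ray(c,uv):
    K=np.array([[c["fx"],0,c["cx"]],[0,c["fy"],c["cy"]],[0,0,1.]])
    n=cv2.undistortPoints(np.array(uv,float).reshape(-1,1,2),K,np.array(c["distortion"],float)).reshape(-1,2)
    T=np.array(c["cam_to_world"]); d=np.c_[n[:,0],-n[:,1],-np.ones(len(n))]@T[:3,:3].T
    return T[:3,3],d
def pix2w(c,uv,z):
    o,d=ray(c,uv); z=np.broadcast_to(z,len(d))
    return o+d*((z-o[2])/d[:,2])[:,None]
def w2pix(c,P):
    K=np.array([[c["fx"],0,c["cx"]],[0,c["fy"],c["cy"]],[0,0,1.]])
    T=np.linalg.inv(np.array(c["cam_to_world"])); p=np.array(P,float).reshape(-1,3)@T[:3,:3].T+T[:3,3]
    return cv2.projectPoints(p*[1,-1,-1],np.zeros(3),np.zeros(3),K,np.array(c["distortion"],float))[0].reshape(-1,2)
def down(yaw):  # tool z down, tool x at yaw in world
    return R.from_matrix(np.array([[np.cos(yaw),np.sin(yaw),0],[np.sin(yaw),-np.cos(yaw),0],[0,0,-1]])).as_quat()
E
python3 - <<'E'
import pickle; from h import *
d=pickle.load(open("c0.pkl","rb")); c=d["top"]
pts=dict(slL=(370,384,.09),scrL=(352,388,.062),slR=(443,380,.09),scrR=(427,379,.062),obj=(405,365,.075),amber=(409,412,.095),
 gnose=(386,281,.103),g1=(359,262,.015),g2=(411,257,.015),g3=(415,308,.015),g4=(363,313,.015),
 c1=(527,287,.045),c2=(603,294,.045),c3=(595,371,.045),c4=(518,361,.045),t1=(199,328,.03),t2=(248,300,.03),t3=(291,381,.03),t4=(240,407,.03),ring=(231,330,.03),wash=(396,203,.11),samp=(496,265,.023))
for k,(u,v,z) in pts.items(): print(k,np.round(pix2w(c,[((u+.5)/1.5625-.5,(v+.5)/1.5625-.5)],z)[0],3))
from rig import env
for p,y in (((0.5,0.03,.27),np.pi),((0.5,0.03,.3),np.pi),((0.58,0.03,.27),np.pi)): print(p,env.ik(p,down(y)))
E
```

```text
slL [0.436 0.072 0.09 ]
scrL [0.429 0.109 0.062]
slR [ 0.44 -0.07  0.09]
scrR [ 0.443 -0.04   0.062]
obj [0.471 0.003 0.075]
amber [ 0.38  -0.002  0.095]
gnose [0.634 0.036 0.103]
g1 [0.687 0.092 0.015]
g2 [ 0.695 -0.016  0.015]
g3 [ 0.588 -0.021  0.015]
g4 [0.581 0.086 0.015]
c1 [ 0.622 -0.248  0.045]
c2 [ 0.604 -0.403  0.045]
c3 [ 0.449 -0.378  0.045]
c4 [ 0.474 -0.224  0.045]
t1 [0.557 0.421 0.03 ]
t2 [0.612 0.32  0.03 ]
t3 [0.445 0.234 0.03 ]
t4 [0.395 0.337 0.03 ]
ring [0.551 0.355 0.03 ]
wash [0.787 0.013 0.11 ]
samp [ 0.672 -0.19   0.023]
(0.5, 0.03, 0.27) [-1.66805242e-01 -1.62076035e-01  1.85996745e+00 -4.44089210e-16
  1.44370124e+00 -1.73760157e+00]
(0.5, 0.03, 0.3) [-1.66805242e-01 -1.78536749e-01  1.82070279e+00 -4.44089210e-16
  1.49942661e+00 -1.73760157e+00]
(0.58, 0.03, 0.27) [-1.43436304e-01  3.63474365e-02  1.67095462e+00 -4.44089210e-16
  1.43429060e+00 -1.71423263e+00]
```

Run:
```python
import pickle; from h import *; from rig import env
d={}
for n,p in dict(tray=(.48,.33,.24),both=(.49,.02,.30),gauge=(.60,.035,.25),crate=(.51,-.31,.24)).items():
    env.movep(p,down(np.pi)); env.hold(.2); d[n]=env.capture("wrist"); print(n,env.sense()["clock"],env.sense()["tool_pos"])
pickle.dump(d,open("c1.pkl","wb"))
cv2.imwrite("pics/both.png",cv2.resize(d["both"]["pixels"][:,:,::-1],(800,600),interpolation=cv2.INTER_CUBIC))
q=np.vstack([np.hstack([cv2.resize(d[a]["pixels"],(400,300),interpolation=cv2.INTER_AREA) for a in r]) for r in (("tray","crate"),("gauge","both"))])
cv2.imwrite("pics/comp.png",q[:,:,::-1])
```

```text
tray 1.6083 [0.47957837 0.3307     0.23985104]
both 3.0583 [0.49001564 0.02078544 0.29972789]
gauge 3.8667 [0.599717   0.03483487 0.25164265]
crate 5.4583 [ 0.51048104 -0.30922634  0.24008522]
```

View pics/both.png

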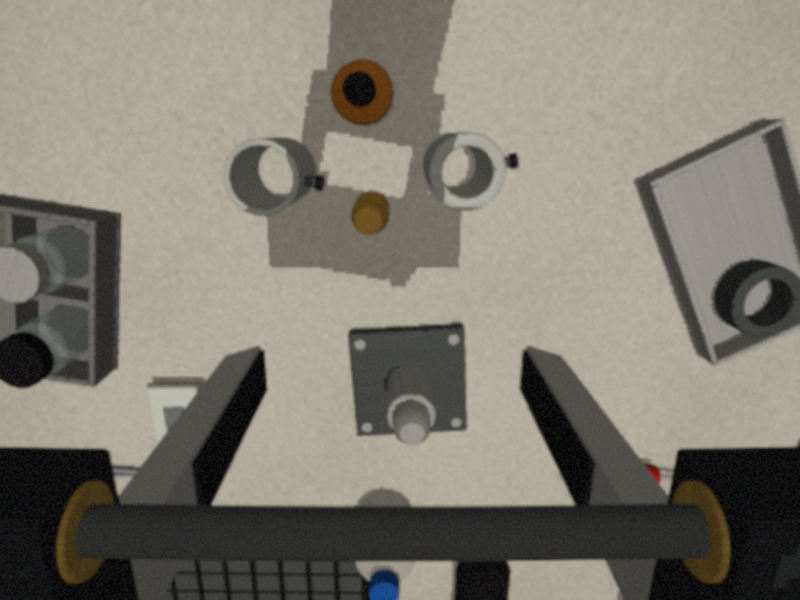

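View pics/comp.png

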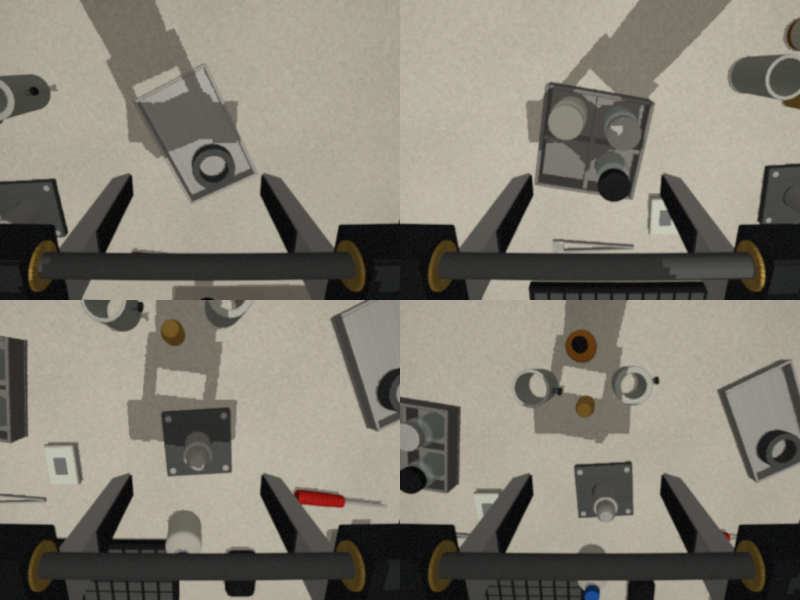

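In the wrist view (800 px), the sleeve at (265,175), on the −y side, has the thin wall. The one at (465,170), on the +y side, has the thicker wall. Their screw heads are at (319,183) and (513,160), and the gauge foot spans about (349..466, 323..436). Next I'll refine the poses by aligning model outlines to image edges.

```bash
cat > fit.py <<'E'
from h import *; from scipy.optimize import minimize; from scipy.ndimage import map_coordinates
def circ(r,z,n=72): a=np.linspace(0,2*np.pi,n,endpoint=False); return np.c_[r*np.cos(a),r*np.sin(a),0*a+z]
def rect(w,h,z,n=40):
    t=np.linspace(-.48,.48,n); return np.vstack([np.c_[t*w,0*t+s*h/2,0*t+z] for s in(1,-1)]+[np.c_[0*t+s*w/2,t*h,0*t+z] for s in(1,-1)])
def place(m,p): c,s=np.cos(p[2]),np.sin(p[2]); return m@np.array([[c,s,0],[-s,c,0],[0,0,1]])+[p[0],p[1],0]
def gmap(c,s): 
    g=cv2.GaussianBlur(cv2.cvtColor(c["pixels"],cv2.COLOR_RGB2GRAY).astype(float),(0,0),s); return np.hypot(cv2.Sobel(g,-1,1,0),cv2.Sobel(g,-1,0,1))
def fit(views,model,p0,yaw=True,span=.008):
    def score(p,G):
        p=[p[0],p[1],p[2] if yaw else 0]; s=0
        for c,g in zip(views,G):
            uv=w2pix(c,place(model,p)); s+=np.mean(np.sqrt(map_coordinates(g,[uv[:,1],uv[:,0]],order=1)))
        return -s
    for sg in(2.,.8):
        G=[gmap(c,sg) for c in views]
        if sg==2.:
            r=np.linspace(-span,span,9); ya=np.linspace(-.08,.08,5) if yaw else [0]
            p0=min(([p0[0]+a,p0[1]+b,p0[2]+y] for a in r for b in r for y in ya),key=lambda p:score(p,G))
        st=np.array([p0]+[np.add(p0,e) for e in np.diag([.003,.003,.03])])
        o=minimize(score,p0,args=(G,),method="Nelder-Mead",options=dict(initial_simplex=st,xatol=1e-4,fatol=1e-4)); p0=o.x
    return p0,o.fun
E
python3 - <<'E'
import pickle; from fit import *
d=pickle.load(open("c1.pkl","rb")); T=pickle.load(open("c0.pkl","rb"))["top"]
for n,z in (("R",(319,183)),("L",(513,160))): print("screw",n,pix2w(d["both"],[((z[0]+.5)/1.5625-.5,(z[1]+.5)/1.5625-.5)],.062)[0])
b=np.radians
rt,rg,rc=rect(.19,.12,.03),rect(.11,.11,.015),rect(.156,.156,.045)
gm=np.vstack([rg]); 
jobs={}
for n,p0 in (("L",(.436,.072,0)),("R",(.440,-.070,0))):
    for rin in (.023,.0185):
        for vn,v in (("both",[d["both"]]),("top",[T])):
            print(n,rin,vn,*fit(v,np.vstack([circ(.028,.09),circ(rin,.09)]),p0,False))
for vn in("both","gauge"): print("gauge",vn,*fit([d[vn]],rg,(.637,.036,.08)))
print("gauge top",*fit([T],rg,(.637,.036,.08)))
for vn in("both","gauge"): print("shoulder",vn,*fit([d[vn]],np.vstack([circ(.021,.075)]),(.637,.036,0),False))
for vn,v in(("crate",d["crate"]),("top",T)): print("crate",vn,*fit([v],rc,(.537,-.313,-.16)))
for vn,v in(("tray",d["tray"]),("top",T)): print("tray",vn,*fit([v],rt,(.502,.328,b(28)),span=.012))
print("ring",fit([d["tray"]],circ(.034,.03),(.551,.355,0),False))
E
```

```text
screw R [ 0.44391419 -0.03791177  0.062     ]
screw L [0.42615533 0.11048671 0.062     ]
L 0.023 both [ 0.43056993  0.06836807 -0.0561431 ] -8.059796508274514
L 0.023 top [0.43664526 0.06418439 0.01789775] -8.367403305052626
L 0.0185 both [0.4331962  0.07236636 0.00079733] -10.49991874237245
L 0.0185 top [0.43502948 0.06595353 0.00078796] -8.962220944216183
R 0.023 both [ 0.43753311 -0.07601044  0.01994707] -9.521731614724468
R 0.023 top [ 0.43934776 -0.06341225  0.01063806] -8.473348617548499
R 0.0185 both [ 0.43284817 -0.06988803  0.00947048] -7.059788872654709
R 0.0185 top [ 0.43846445 -0.06928827  0.02348777] -9.306199840608096
gauge both [0.6341543  0.03436172 0.06178316] -13.946482288806834
gauge gauge [0.63642473 0.03459471 0.06441907] -13.884460835229316
gauge top [0.63756349 0.03696374 0.05810038] -13.020277618678938
shoulder both [0.63783367 0.03461803 0.0130047 ] -10.597250502860053
shoulder gauge [0.6380369  0.03468473 0.01151326] -7.785603188631147
crate crate [ 0.53649762 -0.31747499 -0.16635502] -11.689703604614682
crate top [ 0.53764347 -0.30887009 -0.17046466] -12.830655554466242
tray tray [0.49744796 0.32838425 0.46670187] -7.970181694432554
tray top [0.50172617 0.32699653 0.46430688] -10.587012744894112
ring (array([0.54390642, 0.35416375, 0.0066896 ]), np.float64(-10.443353872945746))
```

Run:
```python
import pickle; from fit import *
d=pickle.load(open("c1.pkl","rb")); T=pickle.load(open("c0.pkl","rb"))["top"]
def panel(c,ctr,sets,h=50,f=4):
    u,v=w2pix(c,[ctr])[0].astype(int); x0=max(u-h,0);y0=max(v-int(h*.75),0)
    im=c["pixels"][y0:y0+int(h*1.5),x0:x0+2*h,::-1]; im=np.clip(cv2.resize(im,None,fx=400/(2*h),fy=400/(2*h),interpolation=cv2.INTER_CUBIC)*1.4,0,255).astype(np.uint8); f=400/(2*h)
    for m,p,col in sets:
        for q in w2pix(c,place(m,p)):
            cv2.circle(im,tuple(int(t) for t in (q-[x0,y0]+.5)*f),0,col,2)
    return cv2.resize(im,(400,300)) if im.shape[:2]!=(300,400) else im
r,g=(0,0,255),(0,255,0)
rc=rect(.156,.156,.045,25); w,t=(.5365,-.3175,-.166),(.5376,-.3089,-.170)
S=lambda ri:np.vstack([circ(.028,.09,40),circ(ri,.09,30)])
q=np.vstack([np.hstack([panel(d["crate"],(.537,-.313,.045),[(rc,w,r),(rc,t,g)],90),panel(T,(.537,-.313,.045),[(rc,w,r),(rc,t,g)],40)]),
 np.hstack([panel(d["both"],(.437,-.072,.09),[(S(.023),(.4375,-.0760,0),r)],40),panel(d["both"],(.435,.072,.09),[(S(.0185),(.4332,.0724,0),r)],40)])])
cv2.imwrite("pics/ov.png",q)
```

```text
(no output)
```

View pics/ov.png

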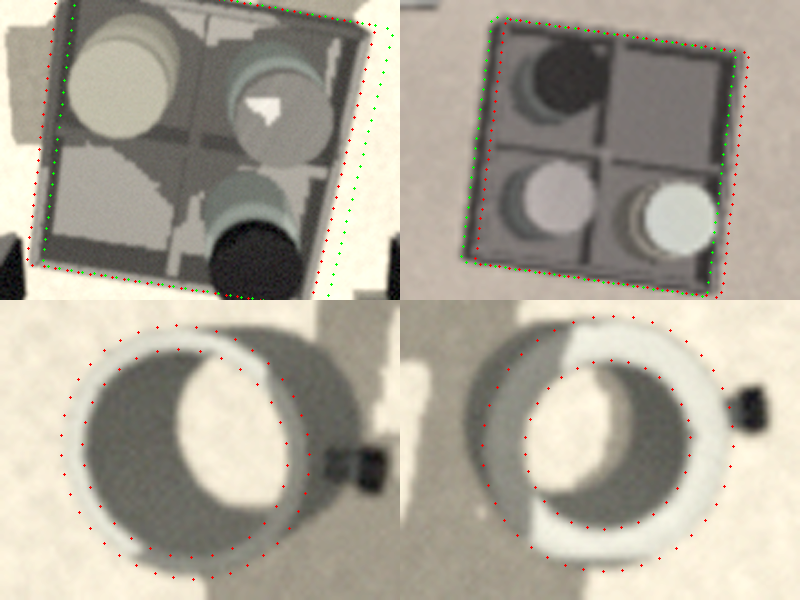

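The sleeve fits sit on the rims to about 1 px. The −y sleeve matches the 46 mm bore and the +y sleeve the 37 mm one, which the gauge still has to confirm. In the wrist view the red crate outline fits; in the top view the crate's y is about −0.31. For the grasp I'll squeeze twice, at ±45° to the screw, so the sleeve ends up centred in the gripper. I'm starting with the −y sleeve.

```bash
cat > act.py <<'E'
from h import *; from rig import env
H=.053; rad=np.radians
def st(t):
    s=env.sense(); print(t,round(s["clock"],2),np.round(s["tool_pos"],4),"F",np.round(s["wrist_force"],1),"w",round(s["grip_width"],4),"gf",np.round(s["grip_force"],1)); return s
def grasp(x,y,yaw1,yaw2):
    env.move_gripper(.074,12); env.movep([x,y,.17],down(rad(yaw1)))
    env.movel([x,y,H],vel=.12); env.move_gripper(.05,6); st("sq1"); env.move_gripper(.074)
    env.movel([x,y,.13],vel=.2); env.movel([x,y,.131],down(rad(yaw2)),vel=.01*0+.0015); env.movel([x,y,H],vel=.15)
    env.move_gripper(.05,25); st("sq2")
def lower(x,y,z0,z1,step=.003,lim=5,vel=.05):
    """lower the TCP in steps till the force rises; baseline at call; returns TCP z, force change"""
    env.hold(.2); f0=np.array(env.sense()["wrist_force"]); z=z0; f=f0*0
    while z>z1+1e-6:
        z=max(z-step,z1); env.movel([x,y,z],vel=vel); f=np.array(env.sense()["wrist_force"])-f0
        if np.abs(f).max()>lim: break
    return z,f
E
python3 - <<'E'
from act import *
x,y=.4385,-.073
env.move_gripper(.074,12); env.movep([x,y,.17],down(rad(125))); st("above")
env.movel([x,y,H],vel=.12); env.move_gripper(.05,6); st("sq1")
env.move_gripper(.074); env.movel([x,y,.11],vel=.2); st("up")
env.movep([x,y,.112],down(rad(35))); st("turned")
c=env.capture("wrist"); cv2.imwrite("pics/sq.png",c["pixels"][:,:,::-1])
E
```

```text
above 7.15 [ 0.439  -0.0735  0.1706] F [-0.4  0.6  0.2] w 0.074 gf 0.0
sq1 8.69 [ 0.4387 -0.0733  0.0535] F [-1.1 -0.6  3.5] w 0.0566 gf 6.0
up 9.62 [ 0.4386 -0.073   0.1099] F [-0.1  0.5 -1.3] w 0.0741 gf 0.0
turned 11.02 [ 0.438  -0.0728  0.1113] F [-0.4  0.1  0.1] w 0.0739 gf 0.0
```

View pics/sq.png

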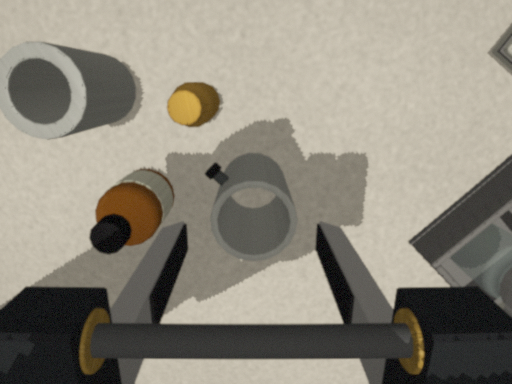

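The view shows the sleeve at (254,218), centred between the fingertips at 187 and 317. The screw at (215,170) is clear of both fingers, so I'm going on.

Run:
```python
from act import *
x,y=.4385,-.073
env.movel([x,y,H],vel=.12); env.move_gripper(.05,25); st("sq2")
env.movel([x,y,.19],vel=.2); st("lift")
gx,gy=.637,.0355
env.movel([gx,gy,.19],vel=.25); env.movel([gx,gy,H+.108],vel=.1); st("over")
z,f=lower(gx,gy,H+.108,H+.010,step=.004,lim=4,vel=.06)
print("bottom",z-H,np.round(f,1)); st("end")
```

```text
sq2 12.13 [ 0.4391 -0.0733  0.0537] F [-0.4 -0.1  3.2] w 0.0557 gf 25.0
lift 12.97 [ 0.4375 -0.0725  0.1883] F [-0.3  0.5 -2.3] w 0.056 gf 25.0
over 14.47 [0.6364 0.0353 0.1604] F [ 0.1  1.  -0.3] w 0.0556 gf 25.0
bottom 0.03199999999999994 [ 4.1  1.9 -1.8]
end 19.42 [0.637  0.0356 0.0846] F [ 4.5  1.6 -3.7] w 0.0558 gf 25.0
```

It has gone past the shoulder, with the bottom at 32 mm and a light rub pushing +x/+y. I'll shift that way and continue.

Run:
```python
from act import *
gx,gy=.6382,.0360
env.movel([gx,gy,H+.032],vel=.03); st("shift")
z,f=lower(gx,gy,H+.032,H+.011,step=.004,lim=5,vel=.06)
print("bottom",z-H,np.round(f,1)); st("end")
```

```text
shift 19.67 [0.6375 0.0357 0.0846] F [-0.2  0.4 -1.4] w 0.0557 gf 25.0
bottom 0.011999999999999976 [-8.4  1.3 17.9]
end 21.12 [0.6389 0.036  0.0685] F [-7.3  1.2 15.9] w 0.0561 gf 25.0
```

It's home on the foot: the stop came at a bottom height of 15.5 mm, so this sleeve passes. It goes to the crate.

Run:
```python
from act import *; import pickle
env.movel([.6382,.036,H+.02],vel=.06); env.movel([.6382,.036,.20],vel=.2)
env.movep([.5677,-.3577,.20],down(rad(-55))); env.movel([.5677,-.3577,H+.065],vel=.15); env.hold(.2)
st("over crate")
c=env.capture("wrist"); t=env.capture("top"); pickle.dump((c,t),open("c2.pkl","wb"))
im=c["pixels"][:,:,::-1]; cv2.imwrite("pics/cr.png",np.clip(cv2.resize(im,(800,600),interpolation=cv2.INTER_CUBIC)*1.3,0,255))
```

```text
over crate 24.57 [ 0.5684 -0.3583  0.1196] F [-0.1  1.  -1.9] w 0.0559 gf 25.0[ WARN:0@6.746] global loadsave.cpp:1063 imwrite_ Unsupported depth image for selected encoder is fallbacked to CV_8U.
```

View pics/cr.png

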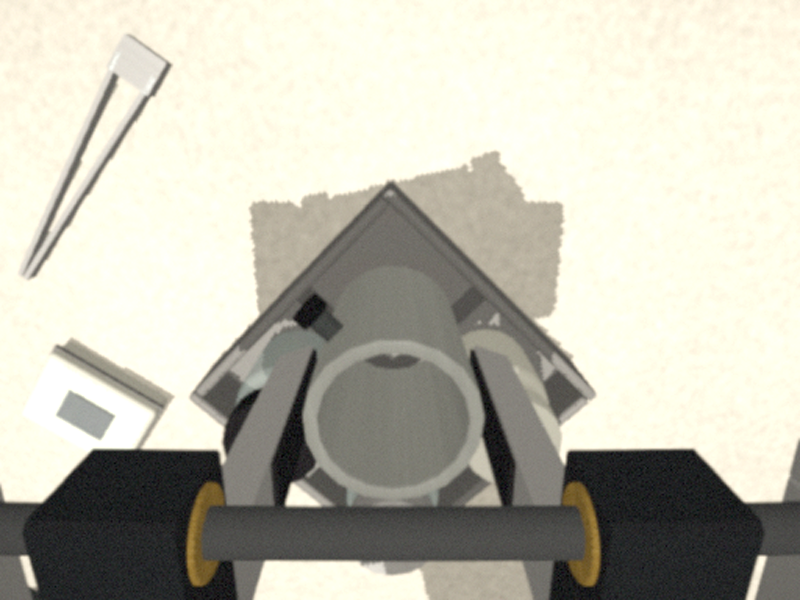

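The crate's outer corner is at (391,184), with side corners at about (193,396) and (595,394). The sleeve is centred over the empty cell and its screw points away from the jars. Checking the numbers:

Run:
```python
from h import *; import pickle
c,t=pickle.load(open("c2.pkl","rb"))
P=pix2w(c,[((u+.5)/1.5625-.5,(v+.5)/1.5625-.5) for u,v in((391,184),(193,396),(595,394))],.045); print(P.round(4))
print(np.linalg.norm(P[0]-P[1]),np.linalg.norm(P[0]-P[2]),(P[1]+P[2])/2)
ctr=(P[1]+P[2])/2; a=(P[1]-P[0])/np.linalg.norm(P[1]-P[0]); b=(P[2]-P[0])/np.linalg.norm(P[2]-P[0])
print("cell by corner",P[0]+.0405*(a+b),"by centre",ctr-.0375*(a+b), np.degrees(np.arctan2(a[1],a[0])))
```

```text
[[ 0.6041 -0.4092  0.045 ]
 [ 0.6268 -0.2586  0.045 ]
 [ 0.4531 -0.3817  0.045 ]]
0.15226550634044728 0.15348444771816908 [ 0.53992658 -0.32016212  0.045     ]
cell by corner [ 0.57027692 -0.36187216  0.045     ] by centre [ 0.57123626 -0.36394328  0.045     ] 81.4318086754869
```

Run:
```python
from fit import *; import pickle
c,t=pickle.load(open("c2.pkl","rb"))
for ri in(.023,): print("held sleeve via wrist",*fit([c],np.vstack([circ(.028,.1566),circ(ri,.1566)]),(.5684,-.3583,0),False))
print(pix2w(c,[(393/1.5625,420/1.5625)],.1566))
# edge fit of two outer sides
t_=np.linspace(-.45,.45,40)*.156
print(fit([c],np.vstack([np.c_[t_,0*t_+.078,0*t_+.045],np.c_[0*t_+.078,t_,0*t_+.045]]),(.538,-.316,np.radians(-99.6))))
```

```text
held sleeve via wrist [ 0.56844814 -0.3598832   0.01855214] -7.99370958203944
[[ 0.56923536 -0.36107141  0.1566    ]]
(array([ 0.54134961, -0.32089244, -1.73508964]), np.float64(-13.557445220970692))
```

Corrected for the camera's bias on the held sleeve, the cell centre is about (0.5695, −0.360), well inside the 6.5 mm margin.

Run:
```python
from act import *
x,y=.5695,-.360
env.movel([x,y,H+.055],vel=.08); st("pre")
z,f=lower(x,y,H+.055,H+.010,step=.015,lim=5,vel=.1)
print("bottom",z-H,np.round(f,1))
if z<H+.0105:
    z,f=lower(x,y,z,H+.003,step=.0015,lim=3,vel=.03); print("bottom",z-H,np.round(f,1))
st("end")
```

```text
pre 24.95 [ 0.5689 -0.3597  0.1067] F [ 0.5  0.3 -2.4] w 0.0559 gf 25.0
bottom 0.010000000000000002 [-0.8  0.8  0. ]
bottom 0.005499999999999998 [-1.9  1.4  6.7]
end 27.0 [ 0.5698 -0.3602  0.0596] F [-1.9  1.2  4.6] w 0.056 gf 25.0
```

Run:
```python
from act import *; from fit import fit,circ
env.move_gripper(.066); st("rel"); env.movel([.5695,-.36,.20],vel=.2); st("up")
x,y=.4345,.0710
env.move_gripper(.076,12); env.movep([x,y,.17],down(rad(146))); env.hold(.1)
s=st("above"); c=env.capture("wrist"); print(fit([c],np.vstack([circ(.028,.09),circ(.0185,.09)]),(x,y,0),False))
cv2.imwrite("pics/l.png",c["pixels"][:,:,::-1])
```

```text
rel 27.4 [ 0.5694 -0.36    0.0582] F [-1.2  0.6 -0.2] w 0.0659 gf 0.0
up 28.26 [ 0.5688 -0.3594  0.1983] F [ 0.1  0.6 -0.7] w 0.0661 gf 0.0
above 31.19 [0.4347 0.0708 0.1701] F [0.2 0.5 0.1] w 0.0759 gf 0.0
(array([0.43300412, 0.07312497, 0.03179303]), np.float64(-7.576509025365019))
```

View pics/l.png

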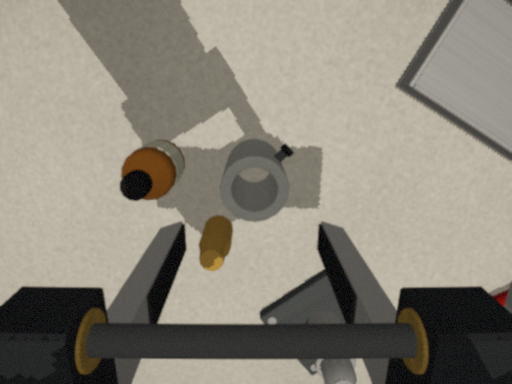

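The sleeve at (254,190) is centred between the fingertips (187 and 318), its screw at (287,151) is clear, and nothing stands under the fingers. Going ahead with the double squeeze and the gauge trial, using the plug axis learned from the first sleeve.

Run:
```python
from act import *
x,y=.434,.0715
env.movel([x,y,H],vel=.15); env.move_gripper(.05,6); st("sq1"); env.move_gripper(.074)
env.movel([x,y,.11],vel=.2); env.movep([x,y,.112],down(rad(56))); env.movel([x,y,H],vel=.12); env.move_gripper(.05,25); st("sq2")
env.movel([x,y,.19],vel=.2)
gx,gy=.6380,.0360
env.movel([gx,gy,.19],vel=.25); env.movel([gx,gy,H+.108],vel=.1); st("over")
z,f=lower(gx,gy,H+.108,H+.080,step=.004,lim=4,vel=.06); print("bottom",z-H,np.round(f,1))
if z<H+.0805: z,f=lower(gx,gy,z,H+.066,step=.002,lim=4,vel=.04); print("bottom",z-H,np.round(f,1))
st("end")
```

```text
sq1 32.62 [0.435  0.0717 0.0538] F [2.6 2.4 3.5] w 0.0563 gf 6.0
sq2 36.02 [0.434  0.0718 0.0536] F [-4.   0.9  6.5] w 0.056 gf 25.0
over 38.27 [0.6373 0.0362 0.1604] F [ 0.3  0.5 -2.5] w 0.0558 gf 25.0
bottom 0.08000000000000002 [-1.1  0.   0.4]
bottom 0.07400000000000001 [-2.9  0.4  8.1]
end 41.17 [0.6383 0.0361 0.1286] F [-3.5  0.9  5.3] w 0.0559 gf 25.0
```

It stopped on the shoulder at 75.6 mm with 8 N, so this sleeve is a reject and goes to the tray's free end.

Run:
```python
from act import *
env.movel([.638,.036,.20],vel=.12)
x,y=.455,.305
env.movep([x,y,.20],down(rad(56))); env.movel([x,y,H+.045],vel=.15); st("over")
z,f=lower(x,y,H+.045,H+.009,step=.012,lim=5,vel=.1); print("bottom",z-H,np.round(f,1))
if z<H+.0095: z,f=lower(x,y,z,H+.002,step=.0015,lim=3,vel=.03); print("bottom",z-H,np.round(f,1))
st("end"); env.move_gripper(.07); env.hold(.2); env.movel([x,y,.2],vel=.2)
env.movep([.35,.45,.25],down(rad(146))); st("away")
t=env.capture("top"); s=env.capture("scene")
a=cv2.resize(t["pixels"][140:290,100:420,::-1],(800,375),interpolation=cv2.INTER_CUBIC); b=cv2.resize(s["pixels"][130:238,80:430,::-1],(729,225),interpolation=cv2.INTER_CUBIC)
cv2.imwrite("pics/end.png",np.vstack([a,np.pad(b,((0,0),(0,71),(0,0)))]))
```

```text
over 43.99 [0.456  0.3052 0.0989] F [-0.4  0.1 -0.6] w 0.0563 gf 25.0
bottom 0.009000000000000015 [-0.9 -0.2  0.5]
bottom 0.004500000000000011 [-3.1 -0.5  7.6]
end 45.94 [0.4552 0.3053 0.0587] F [-2.9 -0.6  4.7] w 0.0562 gf 25.0
away 48.6 [0.3499 0.4495 0.2489] F [-0.1 -0.7 -0.1] w 0.0698 gf 0.0
```

View pics/end.png

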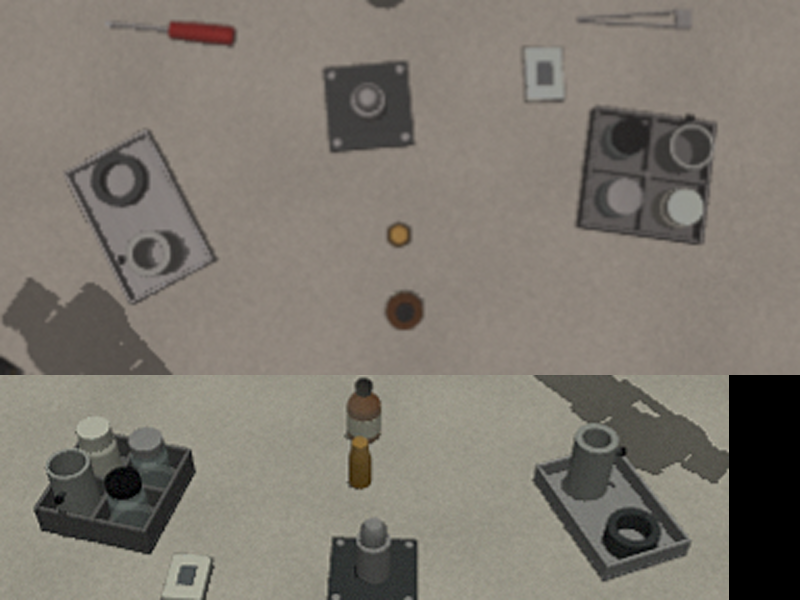

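The wide-bore sleeve stands upright in the crate's free cell at (690,147). The narrow one stands upright in the tray beside the ring at (152,255), and everything else looks undisturbed. Handing in.

```bash
python3 -c "
from rig import env
print(env.close_job())"
```

```text
the job is handed in; nothing more can be done
None
```

I handed the job in at about 49 s: the sleeve that slid fully home stands upright in the crate's empty cell, and the one that stopped on the shoulder stands upright in the tray beside the ring; no verdict came back.

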